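Back off the screw press two turns

ROBOT

A 7-joint arm with a two-finger parallel gripper is mounted at the origin on a cart in front of the work surface, level with it; the furniture and walls round the work are solid. World frame = base frame: x ahead of the robot, y to its left, z up, the work surface at z = 0. Lengths are in m, angles in rad, forces in N, time in s.
With the tool pointing down it reaches from about 0.425 to 0.875 m from the base axis. Payload 4.7 kg.
Tool frame: the origin (TCP) lies at the very end of the fingers, on their centre line; the grasp point (between the pads) lies 19 mm behind it (ctrl.grasp_offset is the distance from the TCP to the grasp point, in m); z points along the fingers, y is the direction in which the jaws open and shut (so a half turn about z gives the same grasp; the last joint's range is limited). The gripper opens to 87 mm and grips with 3 to 60 N. Pads are 19 mm wide; open, the fingers measure 117 mm over their backs; the gripper's body (75 mm by 190 mm) begins 51 mm behind the grasp point.
Start: joints at [1.361, 0.321, -0.07, 1.45, 0.023, 1.371, -0.057], TCP at [0.144, -0.634, 0.193] pointing down, gripper open.
Joint ranges: [-2.86, 2.86], [-0.3, 2.09], [-1.38, 1.24], [0.06, 2.45], [-1.56, 4.7], [0.09, 2.05], [-2.69, 2.69]. Speed limits (rad/s): [2.57, 2.57, 3.14, 3.14, 3.14, 3.14, 3.14].

INTERFACE

Orientations are given as a rotation vector (axis times angle).
In Python, from bench import ctrl gives the robot as it stands.
- The arm moves only by the shell command python3 -m creep 'ROWS' [FORCE]. ROWS is JSON, a list that holds one entry, the list of rows, each a list of 7 numbers: the opening, from 0 (shut) to 1 (fully open), then the shift along the tool's x, y, z in mm, then the turn, a rotation vector about the tool's x, y, z in rad. In form: [[[grip, dx, dy, dz, rx, ry, rz], ...]]. A call has 1 to 5 rows; each row is the pose to reach, as a shift and turn from the pose commanded when the call began, along the tool's axes at that moment; what a row does not reach only later rows make up. A row lasts 1/10 s, in which the tool goes at most 50 mm and 8.59 degrees, less where a joint would pass 70% of its speed; a pose out of reach is approached as far as the arm can. A call with a gripper value outside its range is refused whole. The fingers move at their own pace and stop on an object; FORCE is the grip in N (left out, the last holds). Time passes only in rows, so rows that repeat a pose let the fingers close. It gives the time, the measured TCP pose, the force and the opening at its end, in the units of the state.
- ctrl.get_state(): the state, without advancing time (a new reading comes with each control period).
- ctrl.get_image(name): name is "scene" or "side" or "wrist"; returns the picture (420x560x3 uint8, red, green, blue); there is no depth.
- ctrl.camera_params(name): a dict with "K" (3x3 intrinsics, pixels), "k1" (the pictures are not rectified: a ray, as slopes to the right and down, at radius r is drawn at 1 + k1 r^2 times it, then the intrinsics apply), "pose" (4x4, takes a point from camera to world coordinates). Camera axes: x right, y down, z forward; pixel columns grow to the right and rows downward; lengths in m; the calibration is good to about 2 mm. A picture is of the moment at which its call begins: read the wrist's pose just before it. camera_params takes no time and is no camera call; for the wrist camera it gives the pose at the moment of the call.
- ctrl.close_job(): hands the job in, once; it reports no verdict.
The state is a dict: "time": time; "joint_positions": joint angles; "qd": joint speeds; "joint_torque": joint torques, N m; "position": TCP position; "tool_rot": TCP orientation; "ft_force": force on the tool from outside, world axes, zero at the start; "torque": the same for the moment, N m; "grip_width": opening from 0.0 (shut) to 1.0 (fully open).
Only numpy, scipy, OpenCV 4.12 (cv2) and the standard library are available. Lean on these libraries where they do the work, as an engineer would, in place of code of your own. Each camera call takes 0.05 s, during which the arm holds its last target. There are 200 camera calls.

TASK

The glued squeegee in the small screw press has set. With a fingertip, roll the press's knurled wheel two full turns anticlockwise as seen from above, and stop there, so that the pad comes up off the squeegee and the white dot is back by the red pointer. Then take the hand away, leaving the squeegee lying in the press, and do not shift the other things on the desk.

Things in the scene. Friction and masses are not known exactly. Their poses are not given: they have to be found in the camera images.
- press: small grey screw press fixed to the desk: dark base plate 130 x 140 x 12 mm, a bridge 36 mm wide (x) and 140 mm long (y) across it on two posts, bridge top 46 mm above the desk. Origin: centre of the underside, on the wheel's axis. A red pointer lies on the bridge at its -y end (61 mm from the axis, up to 50 mm high).
- wheel_top (a point): centre of the top face of the knurled aluminium wheel, 66 mm above the desk; z up along the vertical axis, frame turns with the wheel. Solid disc 98 mm in diameter, 16 mm thick, too wide to grip; its knurl is the outer edge and the top band 39 to 49 mm from the axis. It does not give when pressed down.
- wheel_dot (a point): white dot, 9 mm across, flush in the wheel's top face, 29 mm from the axis, turning with the wheel
- wheel (a joint): turning of the wheel in rad, counted on through full turns: 0 is tight with the white dot at the red pointer, growing anticlockwise seen from above (loosening), 6.283 per full turn; at the start it is within 0.2 of 0. It stays where it is left; turning it takes about 0.05 N m (1.2 N along the rim).
- spindle (a joint): height in m by which the spindle and its black round pad, 40 mm across, have risen from the tight place: 2.5 mm per turn of the wheel, so 0.005 after two turns. The steel spindle, 10 mm thick, stands about 14 mm out of the wheel's centre and rises with the pad
- squeegee: loose flat squeegee, blue with a dark felt edge, 74 x 102 x 6 mm, lying on the base plate under the bridge and the pad; origin at the centre of its underside
- ink_bottle: loose ink bottle with a black cap, 39 mm in diameter, 90 mm high, bystander; origin at the centre of its underside
- stapler: loose blue and black stapler, 30 x 136 x 49 mm, bystander; origin at the centre of its underside
- tape_measure: loose yellow and black tape measure, 62 x 73 x 35 mm, bystander; origin at the centre of its underside
- tool_cup: loose empty dark pen cup, 78 mm in diameter, 96 mm high, bystander; origin at the centre of its underside
- screwdriver: loose screwdriver with a red handle, 27 x 192 x 23 mm, bystander; origin at the centre of its underside
- rubber: loose blue and white eraser, 18 x 42 x 11 mm, bystander; origin at the centre of its underside
Things that resemble listed ones, but are neither listed nor needed, are in the scene too. There is more than one size of the press; the job needs the larger.

How it is judged:
At the end, for the whole second after the job is handed in: the wheel is at rest within 0.9 rad (a seventh of a turn) of two full turns anticlockwise from tight (joint wheel 11.67 to 13.47), the pad has risen more than 4 mm, and the squeegee lies within 10 mm of where it was (value of joint wheel between 11.67 and 13.47 rad and value of joint spindle above 0.004 m and velocity of joint wheel between -0.05 and 0.05 rad/s and distance of squeegee from where it was at the start of the episode below 0.01 m); the robot touches nothing.
It fails at once if the squeegee is shifted more than 10 mm or lifted (distance of squeegee from where it was at the start of the episode above 0.01 m).
It fails at once if the wheel is turned more than two and a half turns (value of joint wheel above 15.7 rad).
It fails at once if a bystander is shifted more than 20 mm, knocked over or lifted (distance of any of ink_bottle, stapler, tape_measure, tool_cup, screwdriver, rubber from where it was at the start of the episode above 0.02 m).
It also fails if it takes over 67 s, if anything falls off the work surface, if the arm or the gripper's body presses on something with over 40 N, if the wrist force passes 120 N, or if a joint passes its speed limit or range.

## Working session

There is one attempt and no reset: what is moved stays moved. The work goes in short steps, Python scripts to look and compute and a shell command to move; the robot and the scene stay as the last step left them, time stands still between calls to the robot, and variables do not carry over. Pictures are saved under pics/ and viewed, about 8 in all and at most 12, crops included, and the job is handed in when it is done.

```bash
ls; mkdir -p pics; cat > h.py <<'E'
import numpy as np, cv2
from bench import ctrl
from scipy.spatial.transform import Rotation as R
def snap(n,f):
    p=ctrl.camera_params(n); im=ctrl.get_image(n)[:,:,::-1].copy(); cv2.imwrite('pics/'+f,im); np.savez('pics/'+f+'.npz',K=p['K'],k1=p['k1'],pose=p['pose']); return im
def ray(f,u,v):
    p=np.load('pics/'+f+'.npz'); K=p['K']; k=float(p['k1'])
    d=np.array([(u-K[0,2])/K[0,0],(v-K[1,2])/K[1,1]]); s=d.copy()
    for _ in range(20): s=d/(1+k*(s@s))
    T=p['pose']; return T[:3,3],T[:3,:3]@np.r_[s,1]
def onz(f,u,v,z):
    o,d=ray(f,u,v); return o+d*(z-o[2])/d[2]
def proj(f,P):
    p=np.load('pics/'+f+'.npz'); T=p['pose']; q=T[:3,:3].T@(np.array(P)-T[:3,3]); s=q[:2]/q[2]; s=s*(1+float(p['k1'])*(s@s)); return p['K'][:2,:2]@s+p['K'][:2,2]
E
python3 - <<'E'
from h import *
a=snap('scene','scene0.png');b=snap('side','side0.png')
s=ctrl.get_state();print(s['position'],s['tool_rot'],s['time'],s['grip_width'])
E
```

```text
pics
[ 0.14409719 -0.63327035  0.19166206] [-3.12024981e+00 -3.50709610e-01  4.27850016e-04] 0.1 0.9996388121679093
```

View pics/scene0.png

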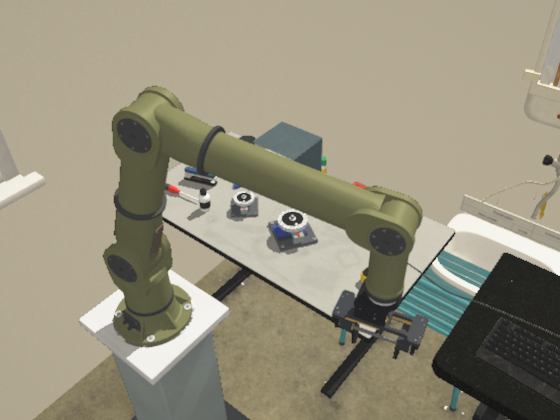

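View pics/side0.png

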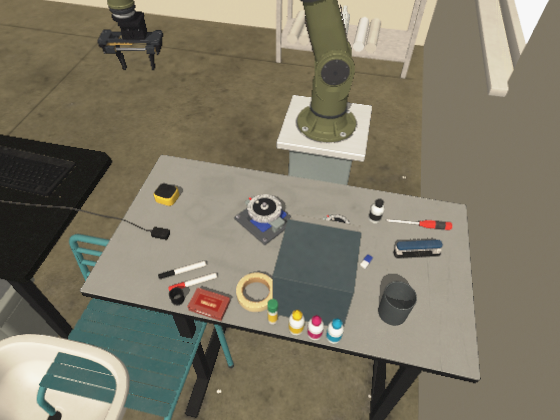

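The scene view shows the larger press at about (292,222), with the smaller one at (243,202). In the side view the larger one is at about (264,210). The box partly hides the smaller one there.

```bash
python3 - <<'E'
from h import *
a=cv2.imread('pics/scene0.png')[195:255,255:325];b=cv2.imread('pics/side0.png')[185:245,225:295]
c=np.hstack([cv2.resize(x,None,fx=5.7,fy=5.7,interpolation=cv2.INTER_CUBIC) for x in (a,b)]);cv2.imwrite('pics/c0.png',c)
for f,u,v in (('scene0.png',292,220),('side0.png',264,208)): print(onz(f,u,v,.066))
for f,u0,v0,w,h in (('scene0.png',255,195,70,60),('side0.png',225,185,70,60)):
    im=cv2.imread('pics/'+f)[v0:v0+h,u0:u0+w].astype(int); m=((im.min(2)>165)).astype(np.uint8)
    n,l,s,ce=cv2.connectedComponentsWithStats(m)
    for i in range(1,n):
        if s[i][4]>15: print(f,s[i],ce[i]+[u0,v0])
E
```

```text
[ 0.50794403 -0.11789909  0.066     ]
[ 0.51714998 -0.11221019  0.066     ]
scene0.png [   0    0   70   60 1795] [284.27855153 227.57158774]
side0.png [ 22   9  35  28 285] [263.41052632 208.78596491]
```

View pics/c0.png

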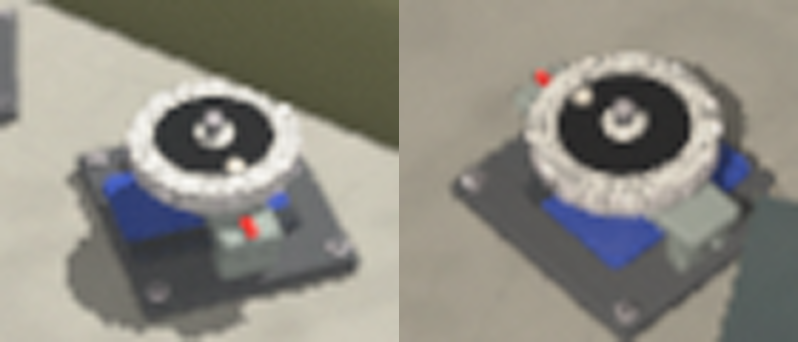

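The crops show the black inner disc centred at scene (292.7,218.5) and side (264.5,206.8). The dot is at scene (296.4,224.1) and side (257.3,202.0), close to the red pointer.

```bash
python3 - <<'E'
from h import *
for f,l in (('scene0.png',[(292.7,218.5),(296.4,224.1)]),('side0.png',[(264.5,206.8),(257.3,202.0)])):
    for p in l: print(f,onz(f,*p,.066)[:2].round(4))
f='side0.png'
for n,p,z in (('ink',(376,211),.045),('box l top',(285,222),.1),('box top',(360,232),.1),('box base l',(275,290),0)): print(n,onz(f,*p,z)[:2].round(3))
s=ctrl.get_state();print(R.from_rotvec(s['tool_rot']).as_matrix().round(3))
E
```

```text
scene0.png [ 0.5152 -0.1152]
scene0.png [ 0.5008 -0.1415]
side0.png [ 0.5123 -0.1119]
side0.png [ 0.4989 -0.1373]
ink [0.435 0.212]
box l top [ 0.581 -0.036]
box top [0.569 0.169]
box base l [ 0.739 -0.028]
[[ 0.975  0.222 -0.   ]
 [ 0.222 -0.975  0.002]
 [-0.    -0.002 -1.   ]]
```

```bash
python3 - <<'E'
from h import *
def tri(p,q):
    o1,d1=ray('side0.png',*p);o2,d2=ray('scene0.png',*q)
    A=np.c_[d1,-d2];t=np.linalg.lstsq(A,o2-o1,rcond=None)[0];a=o1+d1*t[0];b=o2+d2*t[1];return ((a+b)/2).round(3),np.linalg.norm(a-b).round(3)
print(tri((275,290),(322,143)),tri((352,300),(287,126)),tri((360,232),(255,150)))
P=tri((275,290),(322,143))[0][2]
for p in((285,222),(360,232),(352,300),(275,290)):print(onz('side0.png',*p,P))
for f in('scene0.png','side0.png'): print(np.load('pics/'+f+'.npz')['pose'][:3,3])
c=np.array([.514,-.1135]);u=np.array([np.load,0][1:])
E
cat > /dev/null; python3 - <<'E'
import sys;sys.path.insert(0,'.')
import cv2
a=cv2.imread('pics/side0.png')[190:340,220:420];cv2.imwrite('pics/box.png',cv2.resize(a,None,fx=4,fy=4,interpolation=cv2.INTER_CUBIC))
E
```

```text
(array([ 0.825, -0.009,  0.156]), np.float64(0.002)) (array([0.822, 0.157, 0.17 ]), np.float64(0.016)) (array([0.631, 0.154, 0.169]), np.float64(0.021))
[ 0.62491399 -0.02793849  0.156     ]
[0.61317991 0.16418198 0.156     ]
[0.80934332 0.1655375  0.156     ]
[ 0.82418231 -0.00850428  0.156     ]
[-0.53880028 -0.9395187   1.25493757]
[1.29005183 0.09553225 1.00606604]
```

View pics/box.png

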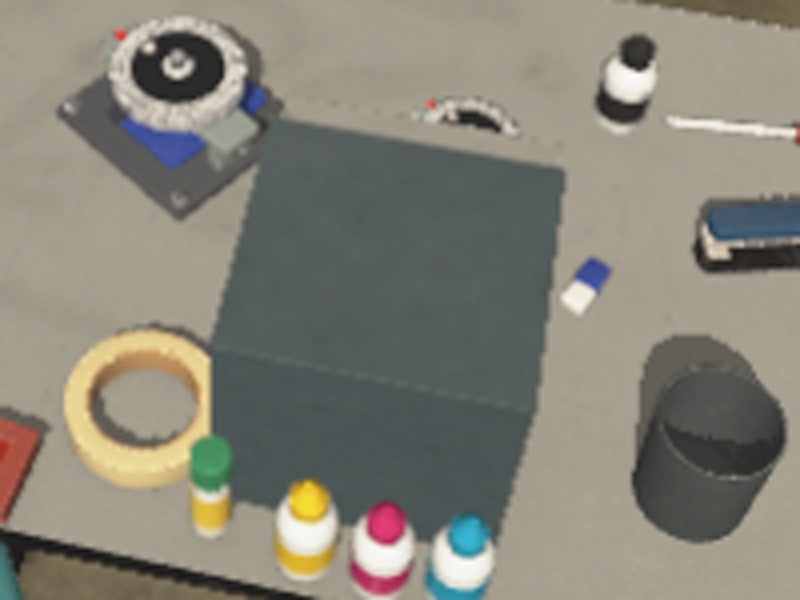

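The box is about 0.16 m high, with its nearest corner at about (0.62,-0.03). That clears the gripper body if I keep the present orientation. I'll start moving with the fingers shut.

```bash
python3 -m creep '[[[0,32,-25,0,0,0,0],[0,64,-50,0,0,0,0],[0,96,-75,0,0,0,0],[0,128,-100,0,0,0,0],[0,160,-125,0,0,0,0]]]' 20
python3 -m creep '[[[0,32,-25,0,0,0,0],[0,64,-50,0,0,0,0],[0,96,-75,0,0,0,0],[0,128,-100,0,0,0,0],[0,160,-125,0,0,0,0]]]'
python3 -m creep '[[[0,32,-25,10,0,0,0],[0,64,-50,20,0,0,0],[0,96,-80,40,0,0,0],[0,128,-105,50,0,0,0],[0,155,-131,60,0,0,0]]]'
python3 - <<'E'
from h import *
s=ctrl.get_state();M=R.from_rotvec(s['tool_rot']).as_matrix();print(M.round(3),s['position'],s['ft_force'],s['grip_width'])
print(1e3*M.T@(np.array([.5238,-.1564,.075])-s['position']))
E
```

```text
time: 0.6
position: [0.2732, -0.4748, 0.1922]
tool_rot: [-3.121, -0.351, 0.001]
ft_force: [-0.2, 0.1, -0.1]
grip_width: 0.632
time: 1.1
position: [0.4013, -0.3175, 0.1924]
tool_rot: [-3.122, -0.351, 0.001]
ft_force: [0.6, -0.0, 0.1]
grip_width: 0.172
time: 1.6
position: [0.5234, -0.1551, 0.1317]
tool_rot: [-3.121, -0.351, 0.001]
ft_force: [0.3, -0.7, 0.2]
grip_width: 0.007
[[ 0.975  0.222 -0.001]
 [ 0.222 -0.975  0.   ]
 [-0.    -0.    -1.   ]] [ 0.52342747 -0.15511944  0.13167222] [ 0.31648825 -0.71360856  0.22781747] 0.0069842087785923
[ 0.10498915  1.35790062 56.67154925]
```

```bash
python3 - <<'E'
from h import *
a=snap('wrist','w1.png')
print(proj('w1.png',[.514,-.1135,.066]),proj('w1.png',ctrl.get_state()['position']))
E
```

```text
[220.50969127 213.26002288] [264.628628   236.81443536]
```

View pics/w1.png

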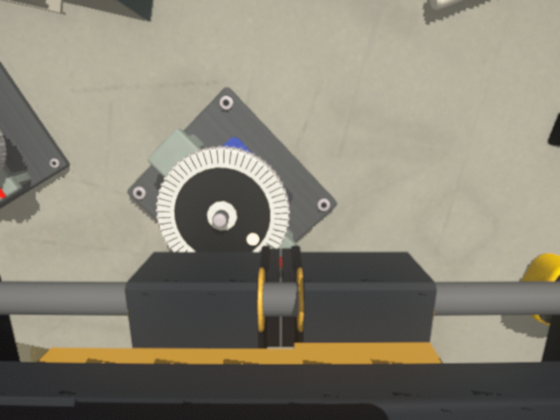

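The wrist view shows the wheel ring centred at about (223.7,213), the dot at (253,239) and the pointer just beside it at (289,241). The gripper hides only the near side.

```bash
python3 - <<'E'
from h import *
c=onz('w1.png',223.7,213,.066);d=onz('w1.png',253,239,.066);print(c,d,np.linalg.norm(d-c),np.degrees(np.arctan2(*(d-c)[1::-1])))
e=onz('w1.png',290,213,.066);print(np.linalg.norm(e-c))
s=ctrl.get_state();M=R.from_rotvec(s['tool_rot']).as_matrix()
print(1e3*M.T@(c+.044*M[:,1]+[0,0,.006]-s['position']))
for f,p in(('w1.png',(289,241)),('scene0.png',(298.7,235)),('side0.png',(250.2,198.5))):
  q=onz(f,*p,.049);print(f,q,np.degrees(np.arctan2(*(q-c)[1::-1])),np.linalg.norm((q-c)[:2]))
E
```

```text
[ 0.51471871 -0.11577117  0.066     ] [ 0.4995296  -0.14104573  0.066     ] 0.029487494023465177 -121.00437039500238
0.04909053751774023
[-3.80161694 11.35723527 58.57320078]
w1.png [ 0.49801181 -0.16974989  0.049     ] -107.1977728313997 0.05650506573343153
scene0.png [ 0.47867595 -0.16767516  0.049     ] -124.77658211238861 0.06319101324454578
side0.png [ 0.47585049 -0.1661264   0.049     ] -127.66385292425964 0.06361122013137163
```

```bash
python3 - <<'E'
from h import *
s=ctrl.get_state();M=R.from_rotvec(s['tool_rot']).as_matrix();print(s['time'],s['position'],M.round(3),s['ft_force'])
c=np.array([.5147,-.1158,.066]);print(1e3*M.T@(c+.044*M[:,1]-s['position']))
E
python3 -m creep '[[[0,0,0,0,0,0,0],[0,0,0,0,0,0,0]]]'
```

```text
1.65 [ 0.52591913 -0.14701159  0.13039015] [[ 0.973  0.23   0.   ]
 [ 0.23  -0.973  0.006]
 [ 0.002 -0.006 -1.   ]] [2.41929935 5.76137687 0.19756438]
[-3.83707301 11.41565884 64.57291001]
time: 1.85
position: [0.5223, -0.1575, 0.1323]
tool_rot: [3.122, 0.351, -0.002]
ft_force: [-0.2, -0.7, 0.1]
grip_width: 0.007
```

The arm swings after a fast stop, so I'll use gentle moves from here on. Next I go down to just above the rim.

```bash
python3 -m creep '[[[0,1,3,16,0,0,0],[0,1,3,34,0,0,0],[0,1,3,50,0,0,0],[0,1,3,60,0,0,0],[0,1,3,62,0,0,0]]]'
python3 -m creep '[[[0,0,0,1,0,0,0],[0,0,0,2,0,0,0],[0,0,0,3,0,0,0],[0,0,0,4,0,0,0],[0,0,0,5,0,0,0]]]'
python3 -m creep '[[[0,0,0,0,0,0,0],[0,0,0,0,0,0,0]]]'
```

```text
time: 2.35
position: [0.5228, -0.1605, 0.0688]
tool_rot: [-3.121, -0.348, 0.004]
ft_force: [-0.7, 0.6, 0.7]
grip_width: 0.006
time: 2.85
position: [0.5247, -0.1597, 0.0659]
tool_rot: [3.121, 0.351, 0.001]
ft_force: [0.7, 0.4, -0.0]
grip_width: 0.009
time: 3.05
position: [0.5245, -0.1596, 0.0657]
tool_rot: [3.122, 0.351, 0.0]
ft_force: [0.4, -0.2, 0.1]
grip_width: 0.008
```

```bash
python3 -m creep '[[[0,0,0,1,0,0,0],[0,0,0,1,0,0,0],[0,0,0,2,0,0,0],[0,0,0,2,0,0,0]]]'
python3 -m creep '[[[0,0,0,1,0,0,0],[0,0,0,1,0,0,0],[0,0,0,2,0,0,0],[0,0,0,2,0,0,0]]]'
```

```text
time: 3.45
position: [0.5244, -0.1596, 0.0635]
tool_rot: [-3.122, -0.351, 0.0]
ft_force: [0.5, 0.9, 0.5]
grip_width: 0.009
time: 3.85
position: [0.5244, -0.1596, 0.0615]
tool_rot: [-3.122, -0.351, 0.0]
ft_force: [-0.1, 0.3, -1.2]
grip_width: 0.003
```

There is no contact at z = 0.0615, although the top should be at 0.066, so I'll look.

```bash
python3 - <<'E'
from h import *
a=snap('wrist','w2.png');b=snap('side','s2.png');c=snap('scene','c2.png')
q=ctrl.get_state()['position'];print(q)
f=lambda i,n:cv2.resize(i,None,fx=n,fy=n,interpolation=cv2.INTER_CUBIC)
u=proj('s2.png',q);v=proj('c2.png',q);print(u,v,proj('w2.png',q))
g=lambda i,u:f(i[int(u[1])-40:int(u[1])+25,int(u[0])-33:int(u[0])+33],6)[:390,:396]
cv2.imwrite('pics/m2.png',np.hstack([a[100:320,100:400][:, :],np.zeros((220,10,3),np.uint8)])) if 0 else None
cv2.imwrite('pics/m2.png',np.hstack([g(b,u),g(c,v)]))
E
```

```text
[ 0.52446756 -0.15962689  0.06164544]
[247.84333832 208.00113394] [305.22236285 223.47593796] [277.69311247 244.52001954]
```

View pics/m2.png

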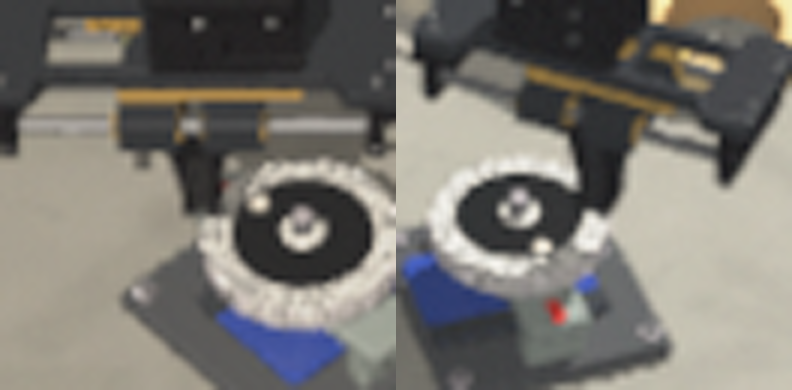

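View pics/w2.png

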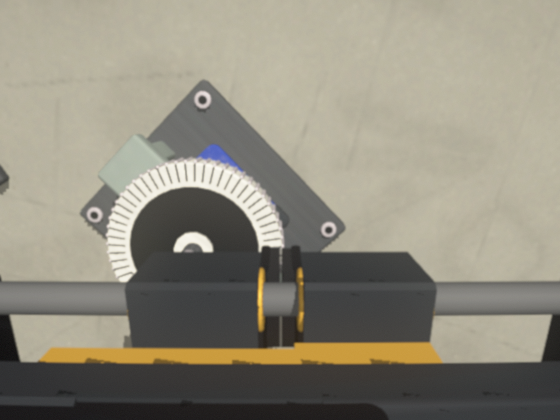

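The wrist view shows the rim spanning columns 107–285, so the axis is at column 196. The finger pair is at columns 265–300, so it seems to sit at or just past the wheel's edge. I'll recompute the centre from this still view.

```bash
python3 - <<'E'
from h import *
im=cv2.imread('pics/w2.png');g=im.min(2)
# outer rim edge: fit circle on z=.066 via rim points (white->dark transitions) 
pts=[]
for a in np.radians(np.arange(185,350,5)):
    r=np.arange(60,110,.5);l=[g[int(round(245+k*np.sin(a))),int(round(196+k*np.cos(a)))] for k in r]
    w=np.where(np.array(l)>195)[0]
    if len(w): 
        # last bright within 75..95
        k=[r[i] for i in w if 75<r[i]<97]
        if k: pts.append((196+max(k)*np.cos(a),245+max(k)*np.sin(a)))
pts=np.array(pts);P=np.array([onz('w2.png',*p,.066)[:2] for p in pts])
from scipy.optimize import least_squares
s=least_squares(lambda x:np.hypot(*(P-x[:2]).T)-x[2],[.5147,-.1158,.049],loss='soft_l1',f_scale=.001);print(s.x,np.abs(s.fun).max(),len(P))
c=s.x[:2];print(ctrl.get_state()['position'][:2]-c, np.hypot(*(ctrl.get_state()['position'][:2]-c)))
for f,p in (('w2.png',(196,245)),('s2.png',(247.8-33+303/6,208-40+222/6)),('c2.png',(305.2-33+(518-396)/6,223.5-40+212/6))): print(f,onz(f,*p,.066))
E
```

```text
[ 0.51508558 -0.1146018   0.04745913] 0.0010545331921403833 33
[ 0.00938198 -0.0450251 ] 0.045992185043885345
w2.png [ 0.51584152 -0.11529698  0.066     ]
s2.png [ 0.50496143 -0.11127557  0.066     ]
c2.png [ 0.5135526 -0.1157738  0.066    ]
```

The centre is consistent at (0.515,-0.115). The tip does sit over the band, and the light patch in the scene crop is the fingertip itself. I'll continue down in small steps while watching the force.

```bash
python3 -m creep '[[[0,0,-1,1,0,0,0],[0,0,-1,1,0,0,0]]]'
python3 -m creep '[[[0,0,0,1,0,0,0],[0,0,0,1,0,0,0]]]';python3 -c "
from h import *
s=ctrl.get_state();print(s['position'],s['ft_force'],s['torque'],s['joint_torque'])"
```

```text
time: 4.2
position: [0.5241, -0.1584, 0.0605]
tool_rot: [-3.122, -0.351, 0.0]
ft_force: [-0.1, 0.1, -0.5]
grip_width: 0.005
time: 4.4
position: [0.5241, -0.1586, 0.0595]
tool_rot: [-3.122, -0.351, 0.0]
ft_force: [0.6, -0.6, 0.0]
grip_width: 0.008
[ 0.52412249 -0.15859678  0.05948509] [ 0.59778287 -0.61679442  0.04348854] [-0.00618213 -0.01738157 -0.01748124] [-3.10436112e-02 -3.82275331e+01 -3.71549405e+00 -2.79627120e+01
 -4.10191063e-02 -7.92052760e-02 -3.88399145e-03]
```

```bash
python3 - <<'E'
from h import *
def tri(l):
    A=np.zeros((3,3));b=np.zeros(3)
    for f,p in l:
        o,d=ray(f,*p);d/=np.linalg.norm(d);Q=np.eye(3)-np.outer(d,d);A+=Q;b+=Q@o
    x=np.linalg.solve(A,b);return x.round(4),[ (proj(f,x)-p).round(1) for f,p in l]
D=[('w1.png',(253,239)),('scene0.png',(296.4,224.1)),('side0.png',(257.3,202))]
C=[('w1.png',(223.7,213)),('scene0.png',(292.7,218.5)),('side0.png',(264.5,206.8))]
for L in (D,C): print(tri(L),tri(L[:2]),tri(L[1:]),sep='\n')
print(np.load('pics/w2.png.npz')['pose'].round(3),np.load('pics/w1.png.npz')['pose'][:3,3])
a=snap('scene','c3.png');b=snap('side','s3.png')
f=lambda i:cv2.resize(i,None,fx=9,fy=9,interpolation=cv2.INTER_CUBIC)
q=ctrl.get_state()['position']
o=[]
for i,n in((a,'c3.png'),(b,'s3.png')):
    u=proj(n,q);x,y=int(u[0]),int(u[1]);print(n,u,u-[x-22,y-25]);o.append(f(i[y-25:y+20,x-22:x+22]))
cv2.imwrite('pics/m3.png',np.hstack(o))
E
```

```text
(array([ 0.4998, -0.1399,  0.066 ]), [array([-1.4, -0.6]), array([-0.6, -0. ]), array([-0.9,  0.1])])
(array([ 0.5   , -0.1415,  0.0667]), [array([ 0.6, -0.2]), array([-0.1, -0. ])])
(array([ 0.5002, -0.1392,  0.0659]), [array([-0.7, -0.2]), array([-0.7,  0.2])])
(array([ 0.5142, -0.1143,  0.0664]), [array([-2.2,  0.3]), array([-0.4, -0.1]), array([-1. ,  0.3])])
(array([ 0.5148, -0.1157,  0.0665]), [array([-0.2,  0.1]), array([0., 0.])])
(array([ 0.5141, -0.1135,  0.0666]), [array([-0.6, -0.2]), array([-0.7,  0.2])])
[[ 0.22  -0.941 -0.257  0.595]
 [-0.975 -0.212 -0.06  -0.145]
 [ 0.002  0.264 -0.964  0.254]
 [ 0.     0.     0.     1.   ]] [ 0.59427832 -0.14029617  0.32392065]
c3.png [304.9326401  223.86193397] [22.9326401  25.86193397]
s3.png [248.21579657 208.44750943] [22.21579657 25.44750943]
```

View pics/m3.png

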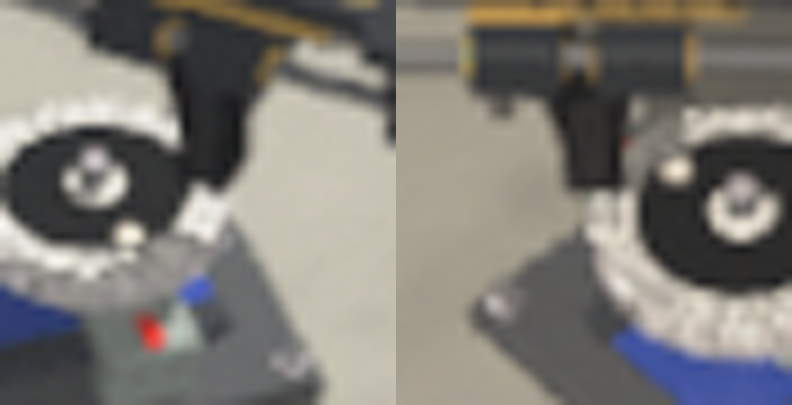

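Triangulation confirms the wheel height at 0.066. In both views, though, the dark finger ends about 4–5 px above the projected TCP. The real tip of the shut fingers is therefore higher than the TCP reading, and it has not touched yet. I'll go on down under force watch.

```bash
python3 - <<'E'
from h import *
o1,d1=ray('c3.png',304.8,219.1);o2,d2=ray('s3.png',248.1,203.9)
t=np.linalg.lstsq(np.c_[d1,-d2],o2-o1,rcond=None)[0];print(o1+d1*t[0],o2+d2*t[1])
E
python3 -m creep '[[[0,0,0,1,0,0,0],[0,0,0,2,0,0,0],[0,0,0,2,0,0,0]]]'
python3 -m creep '[[[0,0,0,1,0,0,0],[0,0,0,2,0,0,0],[0,0,0,2,0,0,0]]]'
```

```text
[ 0.52409514 -0.15801515  0.08015217] [ 0.52412155 -0.15806386  0.08014367]
time: 4.8
position: [0.5241, -0.1586, 0.0574]
tool_rot: [-3.122, -0.351, 0.001]
ft_force: [-0.3, -1.4, -0.1]
grip_width: 0.006
time: 5.1
position: [0.5241, -0.1586, 0.0554]
tool_rot: [-3.122, -0.351, 0.001]
ft_force: [-0.3, -0.7, -0.4]
grip_width: 0.008
```

The visible tip triangulates to z≈0.080 while the TCP read 0.0595, with the same xy. Shut fingers therefore end about 20 mm above the stated TCP, and I expect contact near a TCP reading of 0.046.

```bash
python3 -m creep '[[[0,0,0,1,0,0,0],[0,0,0,2,0,0,0],[0,0,0,3,0,0,0],[0,0,0,4,0,0,0],[0,0,0,4,0,0,0]]]'
python3 -m creep '[[[0,0,0,1,0,0,0],[0,0,0,2,0,0,0],[0,0,0,3,0,0,0],[0,0,0,3,0,0,0]]]'
```

```text
time: 5.6
position: [0.5241, -0.1586, 0.0514]
tool_rot: [-3.122, -0.351, 0.0]
ft_force: [-0.7, 0.5, 0.3]
grip_width: 0.007
time: 6.0
position: [0.5241, -0.1586, 0.0485]
tool_rot: [-3.122, -0.351, 0.0]
ft_force: [0.2, 0.3, -0.7]
grip_width: 0.006
```

```bash
python3 -m creep '[[[0,0,0,1,0,0,0],[0,0,0,1,0,0,0]]]'
python3 -m creep '[[[0,0,0,1,0,0,0],[0,0,0,1,0,0,0]]]'
python3 -m creep '[[[0,0,0,1,0,0,0],[0,0,0,1,0,0,0]]]'
```

```text
time: 6.2
position: [0.5242, -0.1586, 0.0475]
tool_rot: [-3.122, -0.351, 0.0]
ft_force: [-0.6, 0.8, 0.1]
grip_width: 0.008
time: 6.4
position: [0.5242, -0.1586, 0.0465]
tool_rot: [-3.122, -0.351, 0.0]
ft_force: [-0.0, -0.6, 0.4]
grip_width: 0.004
time: 6.6
position: [0.5241, -0.1586, 0.0455]
tool_rot: [-3.122, -0.351, 0.0]
ft_force: [0.1, 0.7, -0.5]
grip_width: 0.005
```

```bash
python3 -m creep '[[[0,0,0,1,0,0,0],[0,0,0,1,0,0,0]]]'
python3 -m creep '[[[0,0,0,1,0,0,0],[0,0,0,1,0,0,0]]]'
python3 - <<'E'
from h import *
a=snap('scene','c4.png');b=snap('side','s4.png');q=ctrl.get_state()['position']
o=[]
for i,n in((a,'c4.png'),(b,'s4.png')):
    u=proj(n,q+[0,0,.02]);x,y=int(u[0]),int(u[1]);print(n,u);o.append(cv2.resize(i[y-25:y+20,x-22:x+22],None,fx=9,fy=9,interpolation=cv2.INTER_CUBIC))
cv2.imwrite('pics/m4.png',np.hstack(o))
E
```

```text
time: 6.8
position: [0.5242, -0.1586, 0.0445]
tool_rot: [-3.122, -0.351, 0.0]
ft_force: [-0.1, 0.3, -0.4]
grip_width: 0.007
time: 7.0
position: [0.5241, -0.1586, 0.0435]
tool_rot: [3.122, 0.351, -0.0]
ft_force: [-0.4, -0.3, -0.4]
grip_width: 0.006
c4.png [304.93157225 222.94753847]
s4.png [248.16611268 207.56605774]
```

View pics/m4.png

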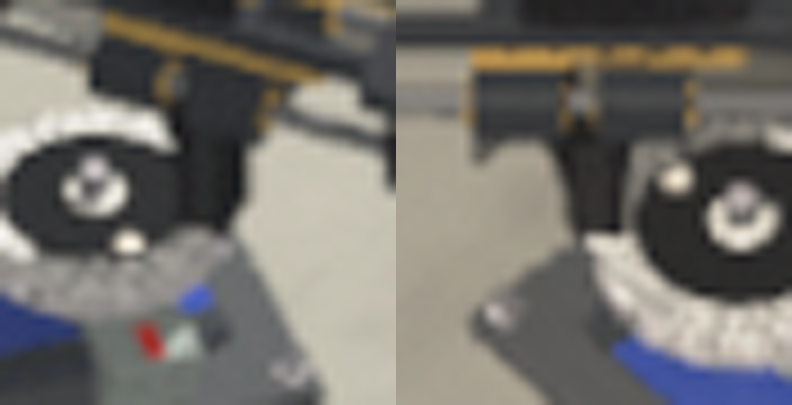

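The finger's end is now just at the rim in both crops (scene (205,232), side (598,235)). I'll keep lowering in 1 mm steps.

```bash
for i in 1; do python3 -m creep '[[[0,0,0,1,0,0,0],[0,0,0,1,0,0,0]]]'; done
python3 -m creep '[[[0,0,0,1,0,0,0],[0,0,0,1,0,0,0]]]'
python3 -m creep '[[[0,0,0,1,0,0,0],[0,0,0,1,0,0,0]]]'
```

```text
time: 7.3
position: [0.5241, -0.1586, 0.0425]
tool_rot: [3.122, 0.351, -0.0]
ft_force: [-0.8, 0.5, 0.4]
grip_width: 0.006
time: 7.5
position: [0.5241, -0.1586, 0.0415]
tool_rot: [-3.122, -0.351, 0.0]
ft_force: [-0.4, 0.2, -0.0]
grip_width: 0.004
time: 7.7
position: [0.5241, -0.1586, 0.0405]
tool_rot: [-3.122, -0.351, 0.0]
ft_force: [-0.3, -0.4, -0.2]
grip_width: 0.006
```

```bash
python3 -m creep '[[[0,0,0,1,0,0,0],[0,0,0,1,0,0,0]]]'
python3 -m creep '[[[0,0,0,1,0,0,0],[0,0,0,1,0,0,0]]]'
python3 - <<'E'
from h import *
a=snap('scene','c5.png');b=snap('side','s5.png');w=snap('wrist','w5.png')
# where does the finger end? column profile below the finger, before and after descent
q=ctrl.get_state()['position']
for n in('c','s'):
  for k in (3,4,5):
    f=f'{n}{k}.png';im=cv2.imread('pics/'+f);x=305 if n=='c' else 248
    print(f,[int(v) for v in im[200:236,x].mean(1)])
E
```

```text
time: 7.9
position: [0.5241, -0.1586, 0.0395]
tool_rot: [-3.122, -0.351, 0.0]
ft_force: [-0.7, 0.4, 0.3]
grip_width: 0.004
time: 8.1
position: [0.5241, -0.1586, 0.0385]
tool_rot: [3.122, 0.351, -0.0]
ft_force: [-0.7, 0.1, 0.0]
grip_width: 0.002
c3.png [47, 50, 50, 49, 50, 48, 47, 46, 44, 42, 42, 42, 43, 42, 41, 41, 40, 40, 67, 151, 220, 227, 224, 230, 203, 142, 133, 117, 107, 114, 111, 95, 86, 85, 74, 71]
c4.png [49, 73, 96, 81, 49, 49, 49, 49, 48, 50, 47, 45, 43, 40, 41, 42, 42, 39, 41, 41, 39, 40, 75, 119, 140, 138, 130, 115, 108, 114, 112, 94, 84, 83, 73, 73]
c5.png [41, 50, 65, 91, 88, 49, 48, 51, 48, 48, 50, 49, 46, 40, 40, 40, 42, 41, 42, 41, 40, 39, 41, 68, 114, 138, 130, 115, 108, 116, 112, 94, 84, 84, 74, 72]
s3.png [51, 51, 51, 49, 149, 192, 186, 177, 207, 205, 158, 151, 150, 129, 105, 83, 77, 73, 72, 71, 76, 86, 91, 89, 91, 91, 90, 90, 93, 93, 94, 123, 150, 158, 158, 158]
s4.png [48, 47, 50, 50, 50, 50, 51, 65, 183, 205, 158, 151, 150, 130, 104, 83, 76, 72, 72, 71, 77, 87, 91, 91, 90, 90, 91, 90, 93, 94, 94, 124, 150, 157, 157, 158]
s5.png [49, 48, 47, 48, 50, 52, 50, 52, 95, 159, 158, 151, 150, 129, 105, 82, 76, 72, 71, 70, 76, 87, 90, 91, 90, 90, 90, 90, 93, 94, 93, 124, 150, 156, 158, 159]
```

```bash
python3 - <<'E'
from h import *
for k,v1,v2 in((3,218.6,204.0),(4,222.4,207.6),(5,223.5,208.8)):
  o1,d1=ray(f'c{k}.png',305,v1);o2,d2=ray(f's{k}.png',248,v2)
  t=np.linalg.lstsq(np.c_[d1,-d2],o2-o1,rcond=None)[0];print(o1+d1*t[0],o2+d2*t[1])
E
python3 -m creep '[[[0,0,0,1,0,0,0],[0,0,0,1,0,0,0]]]'
python3 -m creep '[[[0,0,0,1,0,0,0],[0,0,0,1,0,0,0]]]'
```

```text
[ 0.52542125 -0.15782446  0.08127985] [ 0.5254838  -0.1579398   0.08125975]
[ 0.52521294 -0.15813506  0.06501969] [ 0.5255216  -0.1587034   0.06492248]
[ 0.52542947 -0.15802202  0.05996653] [ 0.52587781 -0.15884706  0.05982626]
time: 8.45
position: [0.5242, -0.1586, 0.0375]
tool_rot: [3.122, 0.351, -0.0]
ft_force: [-0.2, 0.2, -0.1]
grip_width: 0.006
time: 8.65
position: [0.5243, -0.1586, 0.0366]
tool_rot: [3.122, 0.351, -0.0]
ft_force: [0.7, 0.4, -0.2]
grip_width: 0.002
```

The two views see different bottom edges of the finger, so the crossing point lies below the real tip by about 9 mm. The tip is therefore probably still a few mm above the wheel, and I'll continue.

```bash
python3 -m creep '[[[0,0,0,1,0,0,0],[0,0,0,1,0,0,0]]]'
python3 -m creep '[[[0,0,0,1,0,0,0],[0,0,0,1,0,0,0]]]'
python3 -m creep '[[[0,0,0,1,0,0,0],[0,0,0,1,0,0,0]]]'
```

```text
time: 8.85
position: [0.5247, -0.1586, 0.0365]
tool_rot: [3.121, 0.351, 0.001]
ft_force: [-1.2, 0.7, 5.1]
grip_width: 0.008
time: 9.05
position: [0.5254, -0.1585, 0.0364]
tool_rot: [3.121, 0.351, 0.003]
ft_force: [-2.6, 1.1, 10.3]
grip_width: 0.003
time: 9.25
position: [0.5261, -0.1584, 0.0364]
tool_rot: [3.121, 0.352, 0.005]
ft_force: [-3.0, 2.0, 13.9]
grip_width: 0.01
```

Contact came at a TCP reading of 0.0366, with 14 N pressing. Now a first arc of 45° anticlockwise, then I check the dot.

```bash
python3 -m creep '[[[0,7,-1,0,0,0,0],[0,14,-2,0,0,0,0],[0,20,-5,0,0,0,0],[0,26,-8,0,0,0,0],[0,31,-13,0,0,0,0]]]'
python3 - <<'E'
from h import *
a=snap('scene','c6.png');b=snap('side','s6.png');w=snap('wrist','w6.png')
o=[a[195:250,255:325],b[180:235,230:300]]
cv2.imwrite('pics/m6.png',np.hstack([cv2.resize(np.hstack(o)[:, :],None,fx=3,fy=4)[:220],w[100:320,100:400]]))
E
```

```text
time: 9.75
position: [0.5543, -0.1408, 0.0364]
tool_rot: [3.118, 0.349, 0.007]
ft_force: [0.8, -2.6, 10.7]
grip_width: 0.005
```

View pics/m6.png

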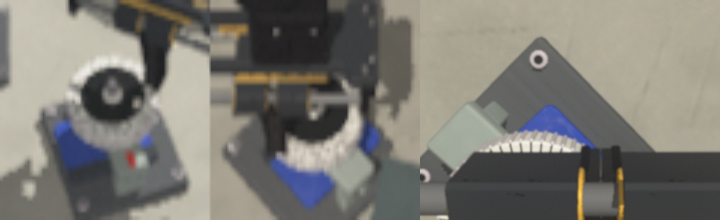

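In the scene crop the dot has moved anticlockwise from (124,116) to about (137,101), so the wheel is turning. From now on I'll read the dot angle numerically, from the brightness along the 29 mm ring.

```bash
cat > dot.py <<'E'
from h import *
import sys
C=np.array([.5145,-.1148])
def read(f,T=110):
    im=cv2.imread('pics/'+f).min(2).astype(np.float32); an=np.arange(-180,180,3); q=[]
    P=np.array([proj(f,[*(C+.029*np.array([np.cos(a),np.sin(a)])),.066]) for a in np.radians(an)],np.float32)
    g=cv2.remap(im,P[:,0],P[:,1],cv2.INTER_LINEAR).ravel(); b=np.where(g>T)[0]
    return [(int(an[i]),int(g[i])) for i in b]
if __name__=='__main__':
    for n in sys.argv[2:]:
        f=n+sys.argv[1]+'.png'; snap(n,f); print(n,read(f))
E
python3 - <<'E'
from dot import *
for f in('scene0.png','side0.png','w1.png','c5.png','s5.png','c6.png','s6.png'):print(f,read(f))
s=ctrl.get_state();d=s['position'][:2]-C;print(np.degrees(np.arctan2(d[1],d[0])),np.hypot(*d))
E
```

```text
scene0.png [(-132, 112), (-129, 145), (-126, 179), (-123, 200), (-120, 219), (-117, 215), (-114, 197), (-111, 177), (-108, 143)]
side0.png [(-132, 144), (-129, 163), (-126, 181), (-123, 176), (-120, 160), (-117, 131)]
w1.png [(-129, 163), (-126, 232), (-123, 234), (-120, 234), (-117, 235), (-114, 231), (-111, 160)]
c5.png [(-129, 123), (-126, 157), (-123, 182), (-120, 211), (-117, 207), (-114, 187), (-111, 164), (-108, 125)]
s5.png [(-135, 112), (-132, 148), (-129, 167), (-126, 185), (-123, 178), (-120, 160), (-117, 130)]
c6.png [(-78, 116), (-75, 117), (-72, 115), (-69, 113)]
s6.png [(120, 111), (123, 119), (126, 125), (129, 127), (132, 112)]
-31.25621669270249 0.04758129716297032
```

The wheel turned 46° and the finger 46°, so there is no slip. I'll go on in arcs of about 65°, pulling slightly inward.

```bash
python3 -m creep '[[[0,5,-8,0,0,0,0],[0,9,-16,0,0,0,0],[0,11,-26,0,0,0,0],[0,11,-35,0,0,0,0],[0,8,-45,0,0,0,0]]]'
cat > st.py <<'E'
from dot import *
s=ctrl.get_state();M=R.from_rotvec(s['tool_rot']).as_matrix();d=s['position'][:2]-C;print('ang',np.degrees(np.arctan2(d[1],d[0])),'rad',np.hypot(*d),s['ft_force'],M[:,2],s['time'])
# next offsets (mm) in tool axes for radius 44 
a0=np.arctan2(d[1],d[0]);M0=np.array([[.975,.222],[.222,-.975]])
for k in range(1,6):
    a=a0+np.radians(13*k);print((1e3*M0@(.044*np.array([np.cos(a),np.sin(a)])-d)).round(1),end=' ')
E
python3 st.py; python3 dot.py 7 scene side wrist
```

```text
time: 10.4
position: [0.5538, -0.0938, 0.0365]
tool_rot: [3.119, 0.35, 0.013]
ft_force: [3.4, -1.2, 8.1]
grip_width: 0.005
ang 28.045949935897138 rad 0.04457036613970599 [ 3.35723508 -1.20906492  8.05261663] [ 0.00873846 -0.00165592 -0.99996045] 10.4
[-4.2 -9.1] [ -9.9 -17.3] [-17.3 -24. ] [-26.  -28.9] [-35.5 -31.7] scene [(-21, 139), (-18, 170), (-15, 205), (-12, 212), (-9, 207), (-6, 190), (-3, 171), (0, 141)]
side [(-87, 123), (-84, 129), (-81, 124), (-78, 117), (-18, 120), (-15, 139), (-12, 151), (-9, 160), (-6, 163), (-3, 143), (0, 122)]
wrist [(27, 114), (30, 115), (33, 117), (36, 118), (39, 119), (42, 119), (45, 118), (48, 118), (51, 115), (54, 112)]
```

```bash
python3 -m creep '[[[0,-4,-9,0.5,0,0,0],[0,-10,-17,0.5,0,0,0],[0,-17,-24,0.5,0,0,0],[0,-26,-29,1,0,0,0],[0,-35,-32,1,0,0,0]]]'
python3 st.py; python3 dot.py 8 scene side
```

```text
time: 11.05
position: [0.5129, -0.0704, 0.0364]
tool_rot: [3.118, 0.352, 0.015]
ft_force: [2.0, -0.7, 13.9]
grip_width: 0.004
ang 92.00829746225368 rad 0.04447494700768563 [ 2.0105838  -0.7039684  13.88586164] [ 0.00985861 -0.00223885 -0.9999489 ] 11.05
[-10.   -0.3] [-19.9   1.2] [-29.1   4.9] [-37.3  10.6] [-44.   17.9] scene [(39, 136), (42, 177), (45, 199), (48, 215), (51, 201), (54, 186), (57, 143)]
side [(48, 136), (51, 160), (54, 180), (57, 185), (60, 172), (63, 155), (66, 120)]
```

```bash
python3 -m creep '[[[0,-10,0,0,0,0,0],[0,-20,1,0,0,0,0],[0,-29,5,0,0,0,0],[0,-37,11,0,0,0,0],[0,-44,18,0,0,0,0]]]'
python3 st.py; python3 dot.py 9 scene side
```

```text
time: 11.65
position: [0.4739, -0.097, 0.0363]
tool_rot: [3.119, 0.353, 0.014]
ft_force: [2.1, 2.1, 13.7]
grip_width: 0.003
ang 156.3448965328154 rad 0.04435739030686507 [ 2.11895517  2.06936823 13.72476349] [ 0.00906945 -0.0013172  -0.999958  ] 11.65
[-4.7  8.8] [-7.6 18.4] [-8.3 28.3] [-6.7 38.1] [-3.  47.4] scene []
side [(111, 136), (114, 158), (117, 170), (120, 171), (123, 144), (126, 112)]
```

```bash
python3 -m creep '[[[0,-5,9,0,0,0,0],[0,-8,18,0,0,0,0],[0,-8,28,0,0,0,0],[0,-7,38,0,0,0,0],[0,-3,47,0,0,0,0]]]'
python3 st.py; python3 dot.py 10 scene side
```

```text
time: 12.25
position: [0.4809, -0.1439, 0.0363]
tool_rot: [3.12, 0.351, 0.011]
ft_force: [-0.8, 3.4, 17.4]
grip_width: 0.006
ang -139.11093502196493 rad 0.04447694525839794 [-0.80788445  3.44713973 17.38296444] [ 0.00723321 -0.00141087 -0.99997284] 12.25
[6.1 8. ] [13.4 14.7] [22.1 19.6] [31.7 22.4] [41.6 23. ] scene [(-180, 117), (153, 116), (156, 142), (159, 171), (162, 201), (165, 206), (168, 207), (171, 209), (174, 186), (177, 157)]
side [(-180, 112), (168, 112), (171, 133), (174, 139), (177, 136)]
```

```bash
python3 -m creep '[[[0,6,8,-0.5,0,0,0],[0,13,15,-0.5,0,0,0],[0,22,20,-0.5,0,0,0],[0,32,22,-0.5,0,0,0],[0,42,23,-0.5,0,0,0]]]'
python3 st.py; python3 dot.py 11 scene side
```

```text
time: 12.85
position: [0.5255, -0.1578, 0.0363]
tool_rot: [3.119, 0.35, 0.006]
ft_force: [-2.7, 1.4, 16.8]
grip_width: 0.005
ang -75.69863676565842 rad 0.04438782872382439 [-2.66986477  1.3941217  16.76341349] [ 0.00396633 -0.00226125 -0.99998958] 12.85
[ 9.9 -1.8] [19.2 -5.3] [ 27.4 -10.9] [ 34.2 -18.2] [ 39.2 -26.8] scene [(-141, 112), (-138, 142), (-135, 159), (-132, 173), (-129, 164), (-126, 157), (-123, 114)]
side [(-135, 114), (-132, 119)]
```

```bash
python3 -m creep '[[[0,10,-2,0,0,0,0],[0,19,-5,0,0,0,0],[0,27,-11,0,0,0,0],[0,34,-18,0,0,0,0],[0,39,-27,0,0,0,0]]]'
python3 st.py; python3 dot.py 12 scene side
```

```text
time: 13.45
position: [0.5588, -0.1241, 0.0364]
tool_rot: [3.118, 0.349, 0.011]
ft_force: [-0.0, -2.8, 11.2]
grip_width: 0.003
ang -11.802032665773634 rad 0.04525740585909628 [-0.04058587 -2.8219779  11.16641059] [ 0.00733305 -0.00380952 -0.99996586] 13.45
[  2. -10.] [  2.8 -19.9] [  1.5 -29.8] [ -2.1 -39.1] [ -7.6 -47.4] scene [(-72, 111), (-69, 119), (-66, 120)]
side [(105, 131), (108, 137), (111, 144), (114, 133), (117, 110)]
```

Dot at −68°, about 51–55° past one turn, and the finger is at +65°. Continuing.

```bash
python3 -m creep '[[[0,2,-10,0,0,0,0],[0,3,-20,0.5,0,0,0],[0,1,-30,0.5,0,0,0],[0,-2,-39,0.5,0,0,0],[0,-8,-47,0.5,0,0,0]]]'
python3 st.py; python3 dot.py 13 scene side
```

```text
time: 14.05
position: [0.5413, -0.0786, 0.0364]
tool_rot: [3.118, 0.351, 0.014]
ft_force: [0.7, -2.7, 14.6]
grip_width: 0.008
ang 53.50237153134229 rad 0.04499901455943949 [ 0.74213836 -2.73970525 14.60030296] [ 0.0092511  -0.0026615  -0.99995367] 14.05
[-8.1 -6.1] [-16.7 -11.1] [-26.2 -14. ] [-36.2 -14.6] [-46. -13.] scene [(-12, 121), (-9, 158), (-6, 186), (-3, 216), (0, 221), (3, 196), (6, 172), (9, 131)]
side [(-114, 121), (-111, 144), (-108, 144), (-105, 143), (-102, 142), (-99, 118), (-9, 126), (-6, 164), (-3, 169), (0, 167), (3, 142), (6, 117)]
```

```bash
python3 -m creep '[[[0,-8,-6,0,0,0,0],[0,-17,-11,0,0,0,0],[0,-26,-14,0,0,0,0],[0,-36,-14,0,0,0,0],[0,-46,-13,0,0,0,0]]]'
python3 st.py; python3 dot.py 14 scene side
```

```text
time: 14.65
position: [0.4937, -0.0753, 0.0364]
tool_rot: [3.119, 0.352, 0.015]
ft_force: [2.5, -0.7, 13.0]
grip_width: 0.002
ang 117.7217097689071 rad 0.044644735867708805 [ 2.47910326 -0.68295425 12.98115221] [ 0.00989488 -0.0015493  -0.99994984] 14.65
[-9.1  4.3] [-17.3   9.9] [-24.1  17.2] [-29.   25.9] [-31.8  35.4] scene [(48, 124), (51, 160), (54, 197), (57, 201), (60, 198), (63, 174), (66, 140)]
side [(57, 134), (60, 161), (63, 185), (66, 185), (69, 175), (72, 166), (75, 141)]
```

```bash
python3 -m creep '[[[0,-9,4,0,0,0,0],[0,-17,10,0,0,0,0],[0,-24,17,0,0,0,0],[0,-29,26,0,0,0,0],[0,-32,35,0,0,0,0]]]'
python3 st.py; python3 dot.py 15 scene side
```

```text
time: 15.25
position: [0.47, -0.1167, 0.0363]
tool_rot: [3.119, 0.352, 0.013]
ft_force: [2.7, 3.4, 13.7]
grip_width: 0.004
ang -177.55763090423667 rad 0.04455746687499509 [ 2.66013713  3.39395301 13.74362718] [ 0.0087042  -0.00154479 -0.99996092] 15.25
[-0.1 10. ] [ 1.5 19.9] [ 5.2 29.1] [10.9 37.3] [18.3 43.9] scene []
side [(117, 113), (120, 140), (123, 153), (126, 161), (129, 159), (132, 135)]
```

```bash
python3 -m creep '[[[0,0,10,0,0,0,0],[0,1,20,0,0,0,0],[0,5,29,0,0,0,0],[0,11,37,0,0,0,0],[0,18,44,0,0,0,0]]]'
python3 st.py; python3 dot.py 16 scene side
```

```text
time: 15.85
position: [0.4966, -0.1554, 0.0363]
tool_rot: [3.12, 0.351, 0.009]
ft_force: [-1.4, 4.3, 18.0]
grip_width: 0.003
ang -113.8311289520166 rad 0.04439499639114302 [-1.41075333  4.33091031 18.04774892] [ 0.00615143 -0.00109993 -0.99998047] 15.85
[8.8 4.7] [18.4  7.6] [28.3  8.3] [38.1  6.8] [47.4  3.1] scene [(-180, 192), (-177, 157), (-174, 128), (162, 116), (165, 145), (168, 172), (171, 201), (174, 209), (177, 209)]
side [(-180, 151), (-177, 142), (-174, 111), (174, 117), (177, 144)]
```

```bash
python3 -m creep '[[[0,9,5,-0.5,0,0,0],[0,18,8,-0.5,0,0,0],[0,28,8,-0.5,0,0,0],[0,37,7,-0.5,0,0,0],[0,45,4,-0.5,0,0,0]]]'
python3 st.py; python3 dot.py 17 scene side
```

```text
time: 16.45
position: [0.5405, -0.1514, 0.0364]
tool_rot: [3.118, 0.349, 0.007]
ft_force: [-1.4, -2.5, 14.0]
grip_width: 0.005
ang -54.553820598870054 rad 0.04488800709360116 [-1.36215867 -2.46849475 14.0164768 ] [ 0.00504094 -0.00365765 -0.99998061] 16.45
[ 8.4 -5.7] [ 15.7 -12.3] [ 21.4 -20.5] [ 25.2 -29.8] [ 26.7 -39.6] scene [(-132, 120), (-129, 121), (-126, 122)]
side [(-180, 126), (-177, 124), (-174, 124), (-171, 124), (-168, 125), (-165, 125), (-162, 127), (-159, 131), (-156, 130), (-153, 127), (171, 111), (174, 116), (177, 122)]
```

The dot is at about −128°, at the pointer. I'll lift straight off and look.

```bash
python3 -m creep '[[[0,0,0,-3,0,0,0],[0,0,0,-8,0,0,0],[0,0,0,-20,0,0,0],[0,0,0,-35,0,0,0],[0,0,0,-55,0,0,0]]]'
python3 -m creep '[[[0,0,0,-25,0,0,0],[0,-10,20,-50,0,0,0],[0,-25,50,-70,0,0,0],[0,-40,80,-85,0,0,0],[0,-50,95,-90,0,0,0]]]'
python3 -m creep '[[[0,0,0,0,0,0,0],[0,0,0,0,0,0,0],[0,0,0,0,0,0,0]]]'
python3 st.py; python3 dot.py 18 scene side wrist
python3 - <<'E'
from h import *
g=lambda i,n:cv2.resize(i,None,fx=n,fy=n,interpolation=cv2.INTER_CUBIC)
a=cv2.imread('pics/scene18.png')[195:255,255:325];b=cv2.imread('pics/side18.png')
cv2.imwrite('pics/fin.png',np.vstack([np.hstack([g(a,5),g(b[180:240,225:295],5)]),g(b[150:350,90:490],1.45)[:, :].copy()[:, :700] if 0 else cv2.resize(b[150:350,90:490],(700,290))]))
E
```

```text
time: 17.05
position: [0.5369, -0.1493, 0.0889]
tool_rot: [-3.121, -0.351, 0.002]
ft_force: [-0.3, 0.1, 0.2]
grip_width: 0.006
time: 17.55
position: [0.5098, -0.2572, 0.1814]
tool_rot: [3.119, 0.345, 0.004]
ft_force: [0.5, 0.9, -0.8]
grip_width: 0.007
time: 17.85
position: [0.5103, -0.2512, 0.1781]
tool_rot: [-3.121, -0.354, 0.0]
ft_force: [0.8, -0.4, -0.1]
grip_width: 0.01
ang -91.77682390750529 rad 0.136459651795015 [ 0.79848414 -0.38188812 -0.14738847] [-1.57925661e-04  9.41019265e-04 -9.99999545e-01] 17.85
[ 33.2 -88.1] [ 43.1 -88.9] [ 52.6 -92. ] [ 61.1 -97.1] [  68.3 -104. ] scene [(-141, 114), (-138, 138), (-135, 166), (-132, 191), (-129, 203), (-126, 216), (-123, 204), (-120, 190), (-117, 153), (39, 112), (42, 117), (45, 112)]
side [(-141, 110), (-138, 139), (-135, 167), (-132, 180), (-129, 161), (-126, 146), (-123, 116)]
wrist [(-135, 201), (-132, 238), (-129, 239), (-126, 239), (-123, 240), (-120, 223), (-117, 123)]
```

View pics/fin.png

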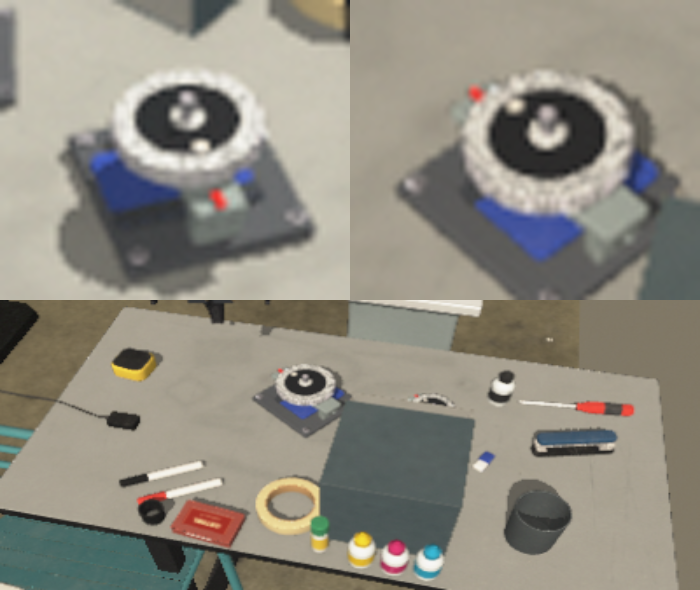

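The final view shows the dot at the pointer, scene crop (201,146) against pointer (218,199). The spindle stands visibly higher, and the squeegee and bystanders look unmoved.

```bash
python3 -c "
from bench import ctrl
print(ctrl.get_state()['time'],ctrl.close_job())"
```

```text
the job is handed in; nothing more can be done
18.0 None
```

I rolled the larger press's wheel two full turns anticlockwise with the shut fingertips on its knurled band. Then I lifted the hand clear and handed the job in at 18.0 s.

**Last checks:**
- **Dot:** it reads about −127° in the scene and wrist views and −131° in the side view, against a pointer at about −126°. That is within roughly 0.1 rad of two turns.
- **Turn count:** I followed the dot through both turns after every arc. Finger and wheel agreed to about 12° over the first turn.
- **Spindle:** it stands visibly higher than at the start. I did not measure its height; the turns imply about 5 mm.
- **Squeegee and bystanders:** they look unmoved in the final picture, judged by eye only.
- **Robot:** the hand touches nothing, and the measured force was near zero.

**What disagreed:** contact came at a TCP reading of 0.0366 m, although the wheel top is at 0.066 m. The shut fingertips seem to end about 30 mm short of the stated TCP. I found contact by lowering in small steps while watching the force, and pressed with about 8 to 18 N.

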